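Clear the block-printing table

ROBOT

A 6-joint arm with a two-finger parallel gripper is mounted at the origin on the work surface. World frame = base frame: x ahead of the robot, y to its left, z up, the work surface at z = 0. Lengths are in m, angles in rad, forces in N, time in s.
With the tool pointing down it reaches from about 0.375 to 0.975 m from the base axis. Payload 3.8 kg.
Tool frame: the origin (TCP) lies at the very end of the fingers, on their centre line; the grasp point (between the pads) lies 19 mm behind it; z points along the fingers, y is the line along which they close (so a half turn about z gives the same grasp; the last joint's range is limited). The gripper opens to 85 mm and grips with 20 to 120 N. Pads are 22 mm wide; open, the fingers measure 114 mm over their backs; the gripper's body (76 mm by 85 mm) begins 54 mm behind the grasp point. The pads swing forward as they close: fully open they stand 13 mm farther back than shut.
Start: joints at [1.141, 0.264, 1.604, -0, 1.274, -0.037], TCP at [0.258, 0.624, 0.231] pointing down, gripper open.
Joint ranges: [-2.63, 2.63], [-0.94, 2.18], [0.31, 2.57], [-1.31, 4.45], [0, 2.66], [-2.55, 2.55]. Speed limits (rad/s): [2.57, 2.57, 3.14, 3.14, 3.14, 3.14].

INTERFACE

Orientations are given as a rotation vector (axis times angle).
In Python, from workcell import monitor, viewer, job gives the robot as it stands. The module is installed in compiled form; this text tells all that it offers.
- The arm moves only by the tool step_arm, never from a script. Its argument "series" is one flat list of numbers, 4 for each row, row after row: the shift along the tool's x, y, z in m, then the turn about the tool's z in rad. A call has 1 to 8 rows; each row is the pose to reach, as a shift and turn from the pose commanded when the call began, along the tool's axes at that moment; what a row does not reach only later rows make up. A row lasts 1/8 s, in which the tool goes at most 62.5 mm and 10.7 degrees, less where a joint would pass 70% of its speed; a pose out of reach is approached as far as the arm can. A call with a gripper value outside its range is refused whole. "gripper" is the opening, from 0 (shut) to 1 (fully open), set as the call begins (left out, the last holds). The fingers move at their own pace and stop on an object; "newtons" is the grip in N (left out, the last holds). Time passes only in rows, so rows that repeat a pose let the fingers close. It gives the time, the measured TCP pose, the force, the opening and the grip force at its end, in the units of the state.
- monitor.read_state(): the state, without advancing time (a new reading comes with each control period).
- viewer.read_camera(name): name is "scene" or "side" or "wrist"; returns a dict with "image" (420x560x3 uint8, red, green, blue), "intrinsics" (3x3 intrinsics, pixels), "distortion" ([k1, k2, p1, p2, k3] as OpenCV has them; the pictures are not rectified), "T" (4x4, takes a point from camera to world coordinates); the wrist camera has in their place "hand_eye" (4x4, takes a point from camera to tool coordinates, whose origin is the TCP and whose axes are the flange's). Camera axes: x right, y up, looking along -z (the intrinsics and any distortion apply to the point x, -y, -z); pixel columns grow to the right and rows downward; lengths in m; the calibration is good to about 2 mm. A picture is of the moment at which its call begins: read the wrist's pose just before it. There is no depth.
- job.finish_job(): hands the job in; it is judged then, once.
Trained networks look in a picture, given as the dict that the camera call returned (one of the last four; its "shot" number tells which), for a name from the list of things; names that differ only in an ending like _2 or _b are one class to them, and where a whole thing is asked for, a point or a joint stands for the part that bears it (a point fixed in the world has none). Each returns a list of dicts, best first, with "score" (0 to 1); they miss things now and then, are a little off and sometimes report something else, mostly with a low value. They report only what shows in the picture. A call takes as long as a camera call. They do not tell look-alikes from the thing itself.
- viewer.boxes_of(picture, label): "extent" ([centre column, centre row, width, height] in pixels, round what is visible of it).
- viewer.spot_point(picture, label): "point" ([column, row] in pixels: a listed point, or the origin of a listed thing).
The state is a dict: "time": time; "q": joint angles; "joint_vel": joint speeds; "joint_torque": joint torques, N m; "tool_pos": TCP position; "tcp_rot": TCP orientation; "wrist_force": force on the tool from outside, world axes, zero at the start; "torque": the same for the moment, N m; "width": opening from 0.0 (shut) to 1.0 (fully open); "grip_force": force on a finger pad.
Only numpy, scipy, OpenCV 4.12 (cv2) and the standard library are available. Lean on these libraries where they do the work, as an engineer would, in place of code of your own. Each camera call takes 0.05 s, during which the arm holds its last target. There are 200 camera calls.

TASK

Clear up after printing: empty the drop-shaped dye trays and nest every loose tray into the one fixed to the table on a black pad, each turned the same way round so that it drops fully home and level. Stand all the wooden printing blocks in the wooden crate and all the copper stamps in the grey tub, flat on the floor with their handles up, and leave the other things on the table where they are.

Things in the scene. Friction and masses are not known exactly. Their poses are not given: they have to be found in the camera images.
- nest_tray: steel dye tray fixed on a black pad, bottom of the nest. Rim corners in mm (-66,-15) (-44,-33) (18,-33) (56,-14) (76,14) (72,33) (-44,33) (-66,15): blunt end -x, lopsided narrow end +x, two straight sides 66 apart. Heights: feet 0-16, floor 16-20, walls flaring out 11 mm 16-34, upright rim band 34-42, 3 thick. Origin: at foot level below the point midway between the straight sides, z up
- tray1: loose steel dye tray, same as nest_tray, 0.16 kg, origin and axes alike. It nests standing with its feet on the floor of the tray below, exactly 20 mm higher, about 3 mm play sideways; sloping walls lead it in from about 5 mm off. Lift it by pinching the rim band across the straight sides at x = 0. 2 or 3 loose trays are present
- tray2: loose steel dye tray, same as nest_tray, 0.16 kg, origin and axes alike. It nests standing with its feet on the floor of the tray below, exactly 20 mm higher, about 3 mm play sideways; sloping walls lead it in from about 5 mm off. Lift it by pinching the rim band across the straight sides at x = 0. 2 or 3 loose trays are present
- tray3: loose steel dye tray, same as nest_tray, 0.16 kg, origin and axes alike. It nests standing with its feet on the floor of the tray below, exactly 20 mm higher, about 3 mm play sideways; sloping walls lead it in from about 5 mm off. Lift it by pinching the rim band across the straight sides at x = 0. 2 or 3 loose trays are present
- nest_tray_tip (a point): point at the narrow end of nest_tray, on its rim, at (72, 22, 42) mm in the tray's frame; shows which way round it lies
- tray1_tip (a point): point at the narrow end of tray1, on its rim, at (72, 22, 42) mm in the tray's frame; shows which way round it lies
- tray2_tip (a point): point at the narrow end of tray2, on its rim, at (72, 22, 42) mm in the tray's frame; shows which way round it lies
- tray3_tip (a point): point at the narrow end of tray3, on its rim, at (72, 22, 42) mm in the tray's frame; shows which way round it lies
- wood1: wooden printing block: boat-shaped brown foot 88 mm long (x) and 36 mm wide (y), 22 mm high, and a pale wooden handle above it, 50 mm along x, 20 mm wide in y, from 22 to 52 mm high. 0.12 kg. Origin: centre of its underside (the printing face), z up through the handle. It starts standing in nest_tray, on its floor
- wood2: wooden printing block: boat-shaped brown foot 88 mm long (x) and 36 mm wide (y), 22 mm high, and a pale wooden handle above it, 50 mm along x, 20 mm wide in y, from 22 to 52 mm high. 0.12 kg. Origin: centre of its underside (the printing face), z up through the handle.
- wood3: wooden printing block: boat-shaped brown foot 88 mm long (x) and 36 mm wide (y), 22 mm high, and a pale wooden handle above it, 50 mm along x, 20 mm wide in y, from 22 to 52 mm high. 0.12 kg. Origin: centre of its underside (the printing face), z up through the handle.
- stamp1: copper printing stamp: rectangular foot 60 mm long (x), 34 mm wide (y), 18 mm high, and a copper bow handle above it, 52 mm along x, 16 mm wide in y, top at 52 mm. 0.22 kg. Origin: centre of its underside (the printing face), z up through the handle. It starts standing in tray2, on its floor
- stamp2: copper printing stamp: rectangular foot 60 mm long (x), 34 mm wide (y), 18 mm high, and a copper bow handle above it, 52 mm along x, 16 mm wide in y, top at 52 mm. 0.22 kg. Origin: centre of its underside (the printing face), z up through the handle.
- crate: slatted pale wooden crate fixed to the table, open above, for the wooden blocks: 200 mm (x) by 130 mm (y) outside, 45 mm high, walls and floor 6 mm, a 12 mm square post inside each corner. Origin: centre of its underside. It is on the left or the right of the table, changing places with the tub
- tub: grey plastic tub fixed to the table, open above, for the copper stamps: 200 mm (x) by 130 mm (y) outside, 45 mm high, walls and floor 6 mm. Origin: centre of its underside
- foil_jar: bystander: foil-wrapped jar, 66 mm across, 72 mm high; leave it alone. Origin: centre of underside
- dye_bottle: bystander: dye jar with black cap, 56 mm across, 85 mm high; leave it alone. Origin: centre of underside
- thread_cone: bystander: yellow thread cone, 52 mm across, 70 mm high; leave it alone. Origin: centre of underside
- brush: bystander: brush lying on the table; leave it alone. Origin: underside
- mug: bystander: white mug, 76 mm across, 80 mm high; leave it alone. Origin: centre of underside
- tape: bystander: roll of tape lying flat, 68 mm across, 24 mm high; leave it alone. Origin: centre of underside
Things that resemble listed ones, but are neither listed nor needed, are in the scene too. What is shaped like the stamp1 but pink is not meant.

How it is judged:
By the outcome, as a careful person would: the job done as asked, in the order asked, and still so for the second after the job is handed in, with the robot touching nothing.
Of tray1, tray3 only 1 to 2 are there at a start; the rules pass over those that are not, and their reading is None.
Of wood1, wood2, wood3, stamp1, stamp2 only 4 to 5 are there at a start; the rules pass over those that are not, and their reading is None.
At some moment in a run one of wood2, wood3, stamp2 may be knocked a few centimetres aside while the robot is not near it.
It also fails if it takes over 210 s, if anything falls off the work surface, if the arm or the gripper's body presses on something with over 40 N, if the wrist force passes 120 N, or if a joint passes its speed limit or range.

## Working session

There is one attempt and no reset: what is moved stays moved. The work goes in short steps, Python scripts to look and compute and a tool call to move; the robot and the scene stay as the last step left them, time stands still between calls to the robot, and variables do not carry over. Pictures are saved under pics/ and viewed, at most 17 in all, crops included, and the job is handed in when it is done.

Besides the shell and the picture viewer there is one more tool, called after "Emit:" as name(argument=value, ...) on one line, values as JSON. step_arm: Moves the arm, as the interface text tells. Its arguments: {"type":"object","properties":{"series":{"type":"array"},"gripper":{"type":"number"},"newtons":{"type":"number"}},"required":["series"]}

```bash
mkdir -p pics
cat > h.py <<'E'
import numpy as np, cv2
from scipy.spatial.transform import Rotation as R
from workcell import monitor, viewer, job
def shot(name, save=None):
    st=monitor.read_state(); p=viewer.read_camera(name)
    if name=='wrist':
        T=np.eye(4);T[:3,:3]=R.from_rotvec(st['tcp_rot']).as_matrix();T[:3,3]=st['tool_pos'];p['Tw']=T@np.array(p['hand_eye'])
    else: p['Tw']=np.array(p['T'])
    if save: cv2.imwrite('pics/'+save,p['image'][:,:,::-1])
    return p
def w(p,px,z):
    u=cv2.undistortPoints(np.array([[px]],float),np.array(p['intrinsics']),np.array(p['distortion']))[0,0]
    d=p['Tw'][:3,:3]@np.array([u[0],-u[1],-1.]);o=p['Tw'][:3,3]
    return o+d*(z-o[2])/d[2]
def proj(p,X):
    c=np.linalg.inv(p['Tw'])@np.append(X,1); c=c[:3]*[1,-1,-1]
    return cv2.projectPoints(c[None],np.zeros(3),np.zeros(3),np.array(p['intrinsics']),np.array(p['distortion']))[0][0,0]
E
python3 - <<'E'
from h import *
print(monitor.read_state())
for c in ['scene','side','wrist']:
    p=shot(c,c+'0.png'); print(c,np.round(p['Tw'],3).tolist())
    if c=='wrist': continue
    for l,z in [('tray1',.0),('tray1_tip',.042),('nest_tray',0),('nest_tray_tip',.042),('wood1',0),('stamp1',0),('crate',0),('tub',0),('foil_jar',0),('dye_bottle',0),('thread_cone',0),('brush',0),('mug',0),('tape',0)]:
        for r in viewer.spot_point(p,l):
            if r['score']>.25: print(c,l,round(r['score'],2),np.round(r['point']),np.round(w(p,r['point'],z)[:2],3))
E
```

```text
{'time': 0.0, 'q': array([ 1.14110031e+00,  2.64729285e-01,  1.60539338e+00, -1.21199091e-05,
        1.27370755e+00, -3.69172319e-02]), 'joint_vel': array([-0.0012665 ,  0.00076815,  0.00047403,  0.00138016, -0.00027073,
        0.00032754]), 'joint_torque': array([ 1.76221645e-03, -5.15128398e+01, -3.67307174e+01,  1.29033390e-05,
        1.30183817e-02, -7.39402566e-06]), 'tool_pos': array([0.2580674 , 0.62291533, 0.22996765]), 'tcp_rot': array([-0.61291253, -3.08070635,  0.00342319]), 'wrist_force': array([ 0.37085036,  0.21729068, -0.37723085]), 'torque': array([-0.03183765, -0.02339112, -0.06816189]), 'grip_force': 0.0, 'width': 1.000107186370333}
scene [[0.808, -0.501, 0.309, 0.844], [0.589, 0.674, -0.446, -0.501], [0.015, 0.542, 0.84, 0.993], [0.0, 0.0, 0.0, 1.0]]
scene tray1 0.76 [267. 326.] [ 0.658 -0.233]
scene tray1 0.66 [361. 187.] [0.635 0.221]
scene tray1 0.65 [333. 266.] [ 0.698 -0.022]
scene tray1_tip 0.98 [366. 158.] [0.608 0.284]
scene nest_tray 0.88 [272. 231.] [ 0.522 -0.031]
scene nest_tray 0.66 [262. 288.] [ 0.594 -0.168]
scene nest_tray_tip 0.59 [290. 199.] [0
[... 1419 characters left out ...]
-0.022]
side stamp1 0.54 [274. 138.] [0.741 0.325]
side crate 0.83 [327. 323.] [ 0.452 -0.363]
side tub 0.62 [191. 161.] [0.446 0.361]
side foil_jar 0.67 [240. 138.] [0.644 0.388]
side foil_jar 0.44 [244. 144.] [0.637 0.349]
side dye_bottle 0.83 [399. 295.] [ 0.655 -0.394]
side dye_bottle 0.65 [271. 226.] [ 0.512 -0.02 ]
side thread_cone 0.81 [312. 159.] [0.786 0.164]
side brush 0.79 [381. 226.] [ 0.779 -0.183]
side mug 0.78 [242. 342.] [ 0.253 -0.301]
side mug 0.75 [398. 299.] [ 0.646 -0.402]
side tape 0.95 [228. 236.] [0.387 0.009]
side tape 0.57 [240. 136.] [0.646 0.394]
wrist [[0.383, -0.89, -0.245, 0.197], [0.924, 0.369, 0.102, 0.649], [-0.0, -0.266, 0.964, 0.372], [0.0, 0.0, 0.0, 1.0]]
```

View pics/scene0.png

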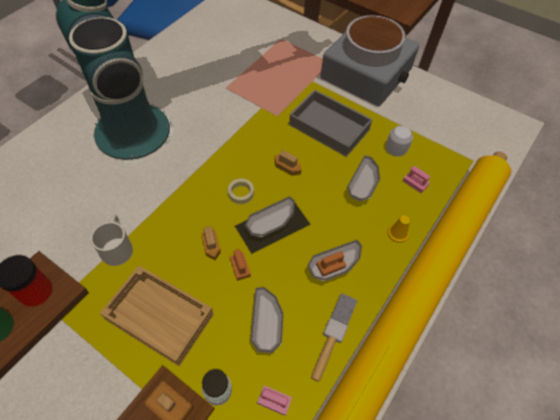

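View pics/side0.png

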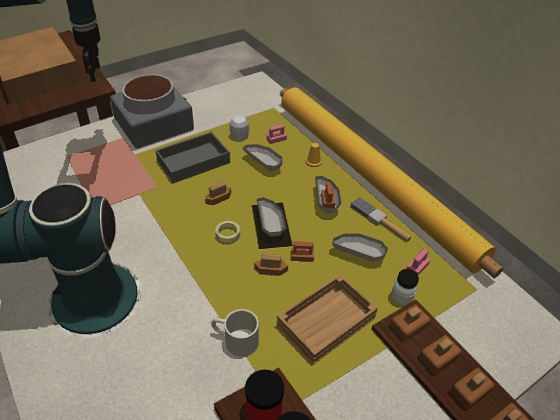

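The scene shows:
- **Trays:** the nest tray on its black pad at (272,218), empty, so wood1 seems to be absent. Loose trays are at (364,179), (333,260, with a stamp in it) and (267,320).
- **To be stored:** wood blocks are at (288,162) and (210,241). The copper stamps are at (332,264) and (240,264).
- **Containers:** crate at (158,314), tub at (330,122).
- **Look-alikes:** pink stamps at (417,179) and (274,400), blocks on the dark shelf at (165,403), and a red jar at (22,280).

I choose the copper-coloured stamp in the tray at (332,264) first. I'll go above it and check it in a close view.

```bash
cat >> h.py <<'E'
from scipy.optimize import minimize
TR=np.array([(-66,-15),(-44,-33),(18,-33),(56,-14),(76,14),(72,33),(-44,33),(-66,15)])/1e3
def prism(xy,a,b): xy=np.array(xy); return np.vstack([np.c_[xy,np.full(len(xy),h)] for h in (a,b)])
def box(l,wd,a,b): l/=2;wd/=2; return prism([(-l,-wd),(l,-wd),(l,wd),(-l,wd)],a,b)
M={'tray':[prism(TR,.034,.042)],
 'stamp':[box(.06,.034,0,.018),box(.052,.016,.018,.052)],
 'wood':[prism([(-.044,0),(-.03,-.014),(-.015,-.018),(.015,-.018),(.03,-.014),(.044,0),(.03,.014),(.015,.018),(-.015,.018),(-.03,.014)],0,.022),box(.05,.02,.022,.052)]}
def hulls(p,kind,pose,z0):
    x,y,t=pose;c,s=np.cos(t),np.sin(t);out=[]
    for P in M[kind]:
        W=P@np.array([[c,s,0],[-s,c,0],[0,0,1]])+[x,y,z0]
        out.append(cv2.convexHull(np.array([proj(p,q) for q in W],np.float32)))
    return out
def render(p,kind,pose,z0):
    m=np.zeros(p['image'].shape[:2],np.uint8)
    for h in hulls(p,kind,pose,z0): cv2.fillConvexPoly(m,np.round(h*16).astype(np.int32),255,cv2.LINE_8,4)
    return m>0
def fit(p,mask,kind,x,y,z0=0,angs=None,near=None):
    """mask: bool image. keeps the component nearest the start"""
    n,lab,stt,cen=cv2.connectedComponentsWithStats(cv2.morphologyEx(mask.astype(np.uint8),cv2.MORPH_OPEN,np.ones((3,3))))
    q=proj(p,np.array([x,y,z0+.02]));ok=[i for i in range(1,n) if stt[i,4]>400]
    i=min(ok,key=lambda i:np.hypot(*(cen[i]-q)))
    c,_=cv2.findContours((lab==i).astype(np.uint8),cv2.RETR_EXTERNAL,cv2.CHAIN_APPROX_NONE)
    m=np.zeros(mask.shape,np.uint8);cv2.drawContours(m,c,-1,1,-1);m=m>0
    f=lambda v:1-(lambda r:(r&m).sum()/max(1,(r|m).sum()))(render(p,kind,v*[.01,.01,.1],z0))
    best=None
    for t in (angs if angs is not None else np.arange(0,2*np.pi if kind=='tray' else np.pi,.35)):
        v0=np.array([x,y,t])/[.01,.01,.1]
        s=minimize(f,v0,method='Nelder-Mead',options=dict(initial_simplex=v0+np.array([[0,0,0],[1.5,0,0],[0,1.5,0],[0,0,2]]),maxiter=70))
        if best is None or s.fun<best.fun: best=s
    return best.x*[.01,.01,.1],1-best.fun
def draw(p,lst,save,crop=None):
    im=p['image'][:,:,::-1].copy()
    for k,pose,z0 in lst:
        for h in hulls(p,k,pose,z0): cv2.polylines(im,[np.round(h).astype(np.int32)],True,(255,0,255) if k!='tray' else (0,0,255),1)
        q=proj(p,np.array([pose[0]+.06*np.cos(pose[2]),pose[1]+.06*np.sin(pose[2]),z0+.042])); cv2.circle(im,tuple(int(a) for a in q),3,(255,255,0),-1)
    cv2.imwrite('pics/'+save,im)
def plan(x,y,z,yaw=None,frm=None):
    """yaw: world direction of the closing line; prints tool shift/turn. frm=commanded (x,y,z,yaw)"""
    st=monitor.read_state();Rm=R.from_rotvec(st['tcp_rot']).as_matrix()
    a=np.arctan2(Rm[1,1],Rm[0,1]); pos=np.array(st['tool_pos'])
    d=Rm.T@(np.array([x,y,z])-pos)
    turn=0 if yaw is None else -((yaw-a+np.pi/2)%np.pi-np.pi/2)
    q6=np.arctan2(y,x)-(a-turn); q6=(q6+np.pi)%(2*np.pi)-np.pi
    if yaw is not None and abs(q6)>2.3: turn=turn-np.sign(turn)*np.pi
    print('shift',np.round(d,4),'turn',round(turn,3),'rows',round(max(np.linalg.norm(d)/.0625,abs(turn)/.187),1),'yaw now',round(a,3),'q6 est',round(q6,2),'t',round(st['time'],1))
E
python3 - <<'E'
from h import *
plan(.64,-.02,.28,0)
p=viewer.read_camera('wrist');print(p['intrinsics'],np.round(p['hand_eye'],3).tolist())
E
```

```text
shift [-0.5989 -0.4485 -0.0487] turn 1.178 rows 12.0 yaw now 1.178 q6 est -0.03 t 1.6
[[306.82966335   0.         282.10150438]
 [  0.         306.82966335 210.2008496 ]
 [  0.           0.           1.        ]] [[-0.001, 0.964, 0.266, 0.067], [1.0, 0.0, 0.0, -0.001], [0.0, 0.266, -0.964, -0.141], [0.0, 0.0, 0.0, 1.0]]
```

Emit:
step_arm(series=[-0.04, -0.03, -0.003, 0.1, -0.085, -0.065, -0.007, 0.2, -0.13, -0.1, -0.012, 0.3, -0.18, -0.135, -0.016, 0.4, -0.225, -0.17, -0.02, 0.5, -0.27, -0.2, -0.022, 0.58, -0.315, -0.235, -0.026, 0.65, -0.36, -0.27, -0.03, 0.72], gripper=1)

```text
time: 2.6
tool_pos: [0.4884, 0.2347, 0.2617]
tcp_rot: [1.662, 2.666, 0.001]
wrist_force: [1.0, -0.5, 0.4]
width: 1.001
grip_force: 0.0
```

```bash
python3 -c "
from h import *
plan(.64,-.02,.28,0)"
```

```text
shift [-0.2955  0.024  -0.0183] turn 0.456 rows 4.8 yaw now 0.456 q6 est -0.03 t 2.6
```

Emit:
step_arm(series=[-0.05, 0.004, -0.003, 0.08, -0.1, 0.008, -0.006, 0.16, -0.15, 0.012, -0.009, 0.24, -0.2, 0.016, -0.012, 0.32, -0.25, 0.02, -0.015, 0.4, -0.295, 0.024, -0.018, 0.456, -0.295, 0.024, -0.018, 0.456, -0.295, 0.024, -0.018, 0.456])

```text
time: 3.6
tool_pos: [0.6392, -0.0174, 0.279]
tcp_rot: [-2.219, -2.223, 0.0]
wrist_force: [-0.3, -0.1, -0.5]
width: 1.004
grip_force: 0.0
```

Run:
```python
from h import *
p=shot('wrist','w1.png')
im=cv2.cvtColor(p['image'],cv2.COLOR_RGB2HSV)
for nm,P in [('mat',(.60,.05,0)),('rim',(.7,-.026,.042)),('nest',(.515,-.027,.02)),('pad',(.455,.0,0)),('stamp',(.70,-.026,.07))]:
    q=proj(p,np.array(P)).astype(int);print(nm,q,im[np.clip(q[1],0,419),np.clip(q[0],0,559)])
for l,z in [('tray1',0),('tray1_tip',.042),('nest_tray',0),('nest_tray_tip',.042),('stamp1',.02)]:
    for r in viewer.spot_point(p,l):
        if r['score']>.3: print(l,round(r['score'],2),np.round(r['point']),np.round(w(p,r['point'],z)[:2],3))
```

```text
mat [252 124] [ 25 165 198]
rim [330 187] [  8 161 125]
nest [188 185] [  9  27 131]
pad [146 162] [ 25 170 191]
stamp [334 192] [  9 158 198]
tray1 0.96 [326. 182.] [ 0.699 -0.026]
tray1 0.72 [290. 309.] [ 0.651 -0.226]
tray1 0.38 [398.  40.] [0.782 0.15 ]
nest_tray 0.61 [186. 177.] [ 0.507 -0.019]
nest_tray_tip 0.88 [183. 120.] [0.523 0.056]
stamp1 0.72 [325. 191.] [ 0.697 -0.035]
stamp1 0.56 [204. 268.] [ 0.529 -0.146]
```

View pics/w1.png

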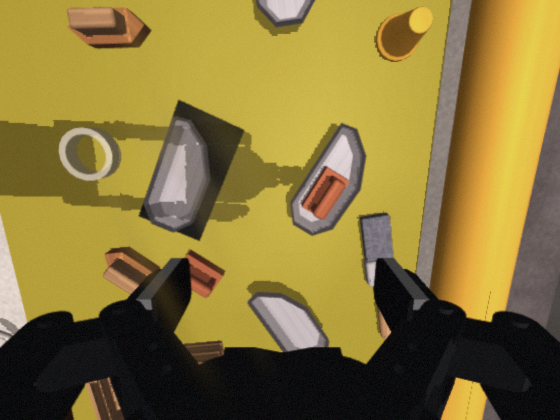

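The wrist view shows copper stamp1 in tray2 at (325,190), the empty nest tray at (180,175), the second copper stamp at (205,272) and a wood block at (130,272). The stamp in the tray is copper, not pink, so the choice holds.

```bash
cat >> h.py <<'E'
def masks(p):
    H=cv2.cvtColor(p['image'],cv2.COLOR_RGB2HSV).astype(int);h,s,v=H[...,0],H[...,1],H[...,2]
    return {'tray':(s<75)&(v>55),'stamp':((h<=13)|(h>172))&(s>120)&(v>60),'wood':(h>3)&(h<20)&(s>60)&(v>70)}
E
python3 - <<'E'
from h import *
p=shot('wrist')
m=masks(p);L=[]
for k,x,y,z in [('stamp',.697,-.03,.02),('tray',.7,-.026,0),('tray',.512,-.025,0),('tray',.655,-.226,0)]:
    mm=m[k]|m['stamp'] if k=='tray' else m[k]
    f,s=fit(p,mm,k,x,y,z); print(k,np.round(f,4),round(s,3)); L.append((k,f,z))
draw(p,L,'w1f.png')
f=L[0][1]; plan(f[0],f[1],.10,f[2]+np.pi/2)
E
```

```text
stamp [ 0.6938 -0.0334  1.033 ] 0.876
tray [ 0.6997 -0.0265  1.0174] 0.934
tray [ 0.5114 -0.0199  1.1458] 0.954
tray [ 0.6556 -0.2329  2.1582] 0.779
shift [-0.0169  0.0544  0.1795] turn 0.541 rows 3.0 yaw now 0.003 q6 est 0.49 t 4.0
```

View pics/w1f.png

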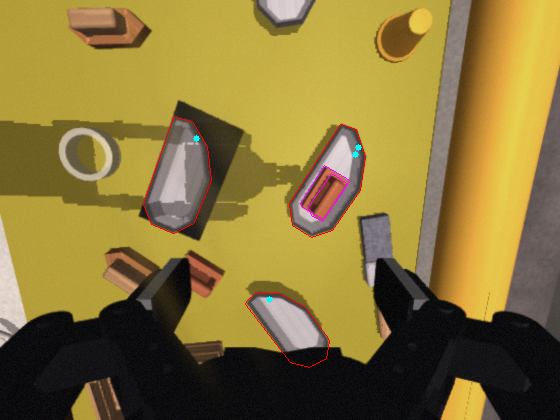

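Both outlines fit well: stamp1 at (325,190), tray2 and the nest tray. I'll descend and grip the bow.

Emit:
step_arm(series=[-0.006, 0.02, 0.03, 0.18, -0.012, 0.04, 0.06, 0.36, -0.017, 0.054, 0.1, 0.541, -0.017, 0.054, 0.14, 0.541, -0.017, 0.054, 0.18, 0.541, -0.017, 0.054, 0.21, 0.541, -0.017, 0.054, 0.229, 0.541, -0.017, 0.054, 0.229, 0.541])

```text
time: 4.95
tool_pos: [0.6923, -0.0342, 0.0486]
tcp_rot: [-2.731, -1.549, 0.004]
wrist_force: [0.8, -0.1, -0.5]
width: 1.0
grip_force: 0.0
```

Emit:
step_arm(series=[0, 0, 0, 0, 0, 0, 0, 0, 0, 0, 0, 0, 0, 0, 0, 0, 0, 0, 0, 0, 0, 0, 0, 0], gripper=0, newtons=40)

```text
time: 5.7
tool_pos: [0.6941, -0.0346, 0.0512]
tcp_rot: [2.732, 1.549, 0.002]
wrist_force: [-1.8, 0.3, 5.3]
width: 0.176
grip_force: 40.1
```

Emit:
step_arm(series=[0, 0, -0.03, 0, 0, 0, -0.07, 0, 0, 0, -0.12, 0, 0, 0, -0.17, 0, 0, 0, -0.19, 0, 0, 0, -0.19, 0])

```text
time: 6.45
tool_pos: [0.6942, -0.0346, 0.241]
tcp_rot: [2.732, 1.549, 0.003]
wrist_force: [0.9, 0.1, -2.0]
width: 0.178
grip_force: 39.5
```

Run:
```python
from h import *
print(monitor.read_state()['width'],monitor.read_state()['wrist_force'])
p=shot('scene'); L=cv2.cvtColor(p['image'],cv2.COLOR_RGB2HSV).astype(int)
# tub / crate outline: rectangle fit of upper rim
M['crate']=[box(.2,.13,0,.045)]
tub=(L[...,1]<90)&(L[...,2]<140)
crate=(L[...,0]<20)&(L[...,1]<175)&(L[...,2]>110)
for n,mk,x,y in [('tub',tub,.453,.356),('crate',crate,.449,-.36)]:
    f,s=fit(p,mk,'crate',x,y,0,angs=[1.57,1.2,1.9]); print(n,np.round(f,4),round(s,3))
    for dt in (0,):draw(p,[('crate',f,0)],n+'f.png')
for x,y in [(.45,.31)]: plan(x,y,.20)
```

```text
0.17802144027198433 [ 0.86257952  0.13742347 -2.04156336]
tub [0.531  0.3516 2.853 ] 0.279
crate [ 0.4449 -0.3571  3.2365] 0.756
shift [ 0.171  -0.3853  0.0391] turn 0 rows 6.8 yaw now -0.539 q6 est 1.14 t 6.5
```

Emit:
step_arm(series=[0.025, -0.055, 0.005, 0, 0.05, -0.11, 0.01, 0, 0.075, -0.165, 0.015, 0, 0.1, -0.22, 0.02, 0, 0.125, -0.275, 0.025, 0, 0.15, -0.33, 0.03, 0, 0.165, -0.375, 0.01, 0, 0.165, -0.375, 0.01, 0])

```text
time: 7.5
tool_pos: [0.4535, 0.3015, 0.2282]
tcp_rot: [-2.728, -1.556, 0.005]
wrist_force: [-0.8, 0.5, -1.8]
width: 0.173
grip_force: 40.0
```

Run:
```python
from h import *
p=shot('scene')
for n,c in [('tub',[(291,107),(319,93),(371,122),(345,152)]),('crate',[(102,308),(141,270),(211,312),(178,358)])]: print(n,[np.round(w(p,q,.045)[:2],3).tolist() for q in c])
p=shot('wrist','w2.png')
for r in viewer.boxes_of(p,'tub')[:2]: print(r)
```

```text
tub [[0.339, 0.316], [0.372, 0.413], [0.554, 0.403], [0.551, 0.265]]
crate [[0.356, -0.423], [0.359, -0.31], [0.55, -0.292], [0.558, -0.405]]
{'extent': [250.7, 138.8, 226.3, 205.8], 'score': 0.64}
```

View pics/w2.png

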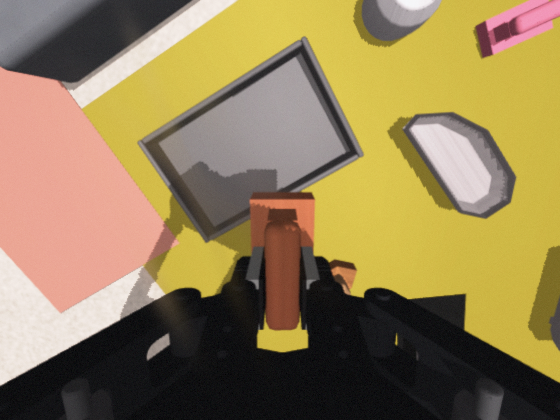

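The tub's rim corners are at (305,38), (361,155), (208,241) and (139,142), and stamp1 hangs upright in the fingers at (283,265).

Run:
```python
from h import *
p=shot('wrist')
c=np.array([w(p,q,.045)[:2] for q in [(305,38),(361,155),(208,241),(139,142)]]);print(np.round(c,3))
o=c.mean(0);d=(c[0]+c[1]-c[2]-c[3])/2;print(o,np.linalg.norm(d),np.linalg.norm(c[0]-c[1]));u=d/np.linalg.norm(d);t=np.arctan2(u[1],u[0]);print(t)
for s in (1,-1):
  e=o+s*.045*u; print(e); plan(*e,.045,t)
q=shot('side');
for l in ('tray1','tray1_tip'):
  for r in viewer.spot_point(p,l)[:2]: print(l,r['score'],w(p,r['point'],.042 if 'tip' in l else 0)[:2])
f,s=fit(p,masks(p)['tray'],'tray',.645,.221);print(f,s)
```

```text
[[0.549 0.412]
 [0.545 0.287]
 [0.354 0.29 ]
 [0.355 0.416]]
[0.45068115 0.35140706] 0.1927434949999739 0.12464645544626189
-0.01879216098498172
[0.49567321 0.35056147]
shift [0.0659 0.0074 0.1827] turn -0.521 rows 3.1 yaw now -0.54 q6 est 0.63 t 7.7
[0.4056891  0.35225266]
shift [ 0.0211 -0.0706  0.183 ] turn -0.521 rows 3.2 yaw now -0.54 q6 est 0.73 t 7.7
tray1 0.72 [0.63870646 0.2224817 ]
tray1_tip 0.9 [0.60576451 0.29325139]
[0.63712463 0.22286428 1.72068462] 0.9494234800838575
```

Emit:
step_arm(series=[0.02, 0.002, 0.01, -0.17, 0.045, 0.005, 0.03, -0.34, 0.066, 0.007, 0.07, -0.521, 0.066, 0.007, 0.12, -0.521, 0.066, 0.007, 0.16, -0.521, 0.066, 0.007, 0.18, -0.521, 0.066, 0.007, 0.19, -0.521, 0.066, 0.007, 0.191, -0.521])

```text
time: 8.85
tool_pos: [0.4971, 0.3528, 0.0398]
tcp_rot: [2.242, 2.201, 0.001]
wrist_force: [1.0, -0.0, -1.4]
width: 0.176
grip_force: 40.0
```

Emit:
step_arm(series=[0, 0, 0, 0, 0, 0, 0, 0, 0, 0, 0, 0, 0, 0, -0.05, 0, 0, 0, -0.11, 0, 0, 0, -0.17, 0, 0, 0, -0.19, 0], gripper=0.5)

```text
time: 9.72
tool_pos: [0.4986, 0.3542, 0.2356]
tcp_rot: [2.24, 2.2, 0.015]
wrist_force: [0.5, 0.2, -0.8]
width: 0.501
grip_force: 0.0
```

Run:
```python
from h import *
p=shot('wrist'); f,s=fit(p,masks(p)['tray'],'tray',.638,.222);print(f,s)
plan(.637,.223,.06,f[2]+np.pi/2)
plan(.637,.223,.012,f[2]+np.pi/2)
f,s=fit(p,masks(p)['stamp'],'stamp',.496,.351,.006);print(f,s)
```

```text
[0.63665863 0.22210351 1.71100108] 0.5216454456415279
shift [-0.1299  0.1389  0.1769] turn -0.158 rows 4.2 yaw now -0.018 q6 est 0.2 t 9.8
shift [-0.1302  0.1385  0.2249] turn -0.158 rows 4.7 yaw now -0.018 q6 est 0.2 t 9.8
[0.49675976 0.35217209 1.56028698] 0.8978723404255319
```

Emit:
step_arm(series=[-0.03, 0.03, 0.02, -0.04, -0.06, 0.065, 0.04, -0.08, -0.1, 0.105, 0.08, -0.12, -0.13, 0.139, 0.12, -0.155, -0.13, 0.139, 0.15, -0.155, -0.13, 0.139, 0.15, -0.155], gripper=1)

```text
time: 10.52
tool_pos: [0.6288, 0.218, 0.0733]
tcp_rot: [-2.062, -2.362, 0.015]
wrist_force: [-0.6, -1.1, -0.0]
width: 0.999
grip_force: 0.0
```

Run:
```python
from h import *
p=shot('wrist','w3.png'); f,s=fit(p,masks(p)['tray'],'tray',.638,.222,angs=[1.6,1.8]);print(f,s)
plan(f[0],f[1],.012,f[2]+np.pi/2)
```

```text
[0.63795876 0.22217459 1.71009182] 0.9610437508644138
shift [0.002  0.0082 0.0641] turn -0.003 rows 1.0 yaw now 0.136 q6 est 0.2 t 10.6
```

Emit:
step_arm(series=[0, 0, 0.01, 0, 0, 0, 0.02, 0, 0, 0, 0.02, 0, 0, 0, 0.02, 0])

```text
time: 11.08
tool_pos: [0.6331, 0.2205, 0.0598]
tcp_rot: [2.063, 2.368, 0.001]
wrist_force: [-0.4, -0.8, -0.7]
width: 1.005
grip_force: 0.0
```

Run:
```python
from h import *
plan(.638,.2222,.012,1.711+np.pi/2);print(monitor.read_state()['joint_vel'])
```

```text
shift [0.001  0.0051 0.0478] turn -0.003 rows 0.8 yaw now 0.137 q6 est 0.19 t 11.1
[-0.00059226 -0.00116284 -0.00596607 -0.00144425 -0.00051904 -0.00065786]
```

Emit:
step_arm(series=[0.001, 0.005, 0.01, 0, 0.001, 0.005, 0.025, 0, 0.001, 0.005, 0.04, 0, 0.001, 0.005, 0.047, 0, 0.001, 0.005, 0.047, 0])

```text
time: 11.7
tool_pos: [0.6368, 0.2215, 0.0107]
tcp_rot: [-2.063, -2.367, 0.003]
wrist_force: [0.8, 0.4, -0.2]
width: 1.003
grip_force: 0.0
```

Emit:
step_arm(series=[0, 0, 0, 0, 0, 0, 0, 0, 0, 0, 0, 0, 0, 0, 0, 0], gripper=0, newtons=40)

```text
time: 12.2
tool_pos: [0.6385, 0.222, 0.0131]
tcp_rot: [2.064, 2.368, 0.002]
wrist_force: [0.9, -0.1, 3.0]
width: 0.767
grip_force: 44.7
```

Emit:
step_arm(series=[0, 0, -0.02, 0, 0, 0, -0.05, 0, 0, 0, -0.1, 0, 0, 0, -0.14, 0, 0, 0, -0.17, 0, 0, 0, -0.17, 0, 0, 0, -0.17, 0])

```text
time: 13.08
tool_pos: [0.6369, 0.2215, 0.1813]
tcp_rot: [-2.064, -2.368, 0.002]
wrist_force: [-0.3, 0.1, -1.7]
width: 0.765
grip_force: 44.9
```

Run:
```python
from h import *
plan(.55,.07,.2,1.146+np.pi/2)
p=shot('wrist','w4.png');t=cv2.imread('pics/w4.png');n,s=shot('scene','s4.png'),0
cv2.imwrite('pics/c4.png',np.hstack([t[:,:],cv2.imread('pics/s4.png')])[::1,::1]) if 0 else None
```

```text
shift [-0.1382 -0.1068 -0.0185] turn 0.562 rows 3.0 yaw now 0.137 q6 est 0.55 t 13.1
```

View pics/w4.png

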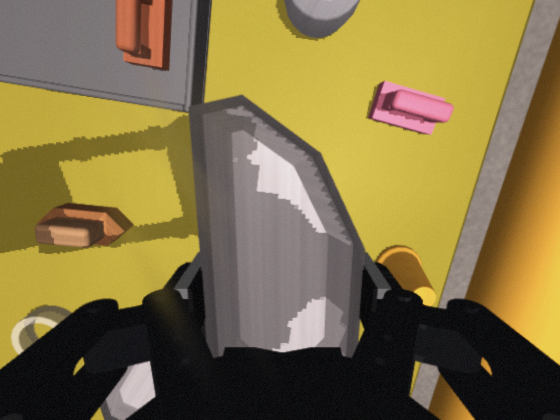

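The tray is held squarely at (280,230) in the picture, with its narrow end up (tool +x). Next I'll stand behind the nest, measure it, then go in.

Run:
```python
from h import *
plan(.450,-.152,.2,1.146+np.pi/2)
```

```text
shift [-0.3444 -0.2356 -0.019 ] turn 0.562 rows 6.7 yaw now 0.137 q6 est 0.1 t 13.2
```

Emit:
step_arm(series=[-0.045, -0.03, -0.003, 0.07, -0.09, -0.06, -0.006, 0.14, -0.135, -0.09, -0.009, 0.21, -0.18, -0.12, -0.012, 0.29, -0.225, -0.15, -0.015, 0.37, -0.27, -0.18, -0.019, 0.45, -0.31, -0.21, -0.019, 0.52, -0.344, -0.236, -0.019, 0.562])

```text
time: 14.18
tool_pos: [0.4489, -0.1523, 0.1996]
tcp_rot: [-2.64, -1.699, 0.003]
wrist_force: [0.3, -0.3, -1.5]
width: 0.762
grip_force: 45.1
```

Emit:
step_arm(series=[0, 0, 0, 0, 0, 0, 0, 0, 0, 0, 0, 0, 0, 0, 0, 0])

```text
time: 14.68
tool_pos: [0.4514, -0.1503, 0.201]
tcp_rot: [-2.638, -1.705, 0.0]
wrist_force: [-0.1, 0.6, -2.3]
width: 0.76
grip_force: 45.1
```

Run:
```python
from h import *
p=shot('wrist'); f,s=fit(p,masks(p)['tray'],'tray',.511,-.02,angs=[1.1,1.3]);print(f,s); draw(p,[('tray',f,0)],'w5.png')
plan(f[0],f[1],.05,f[2]+np.pi/2)
```

```text
[ 0.511 -0.02   1.1  ] 0.0
shift [0.1434 0.0009 0.1511] turn 0.047 rows 3.3 yaw now -0.423 q6 est 0.43 t 14.7
```

View pics/w5.png

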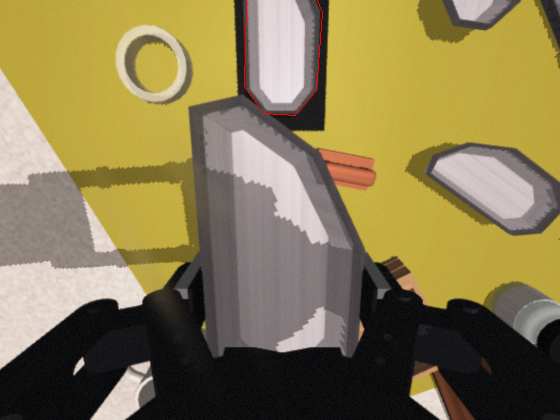

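The nest tray shows at (285,50), cut off by the picture's top edge, with the held tray below it. I'll restrict the mask to that window and refit.

Run:
```python
from h import *
p=shot('wrist'); m=masks(p)['tray'].copy(); k=np.zeros_like(m);k[:116,240:326]=1;m&=k
f,s=fit(p,m,'tray',.511,-.02,angs=[1.1,1.15,1.2]);print(f,s); draw(p,[('tray',f,0)],'w6.png')
plan(f[0],f[1],.06,f[2]+np.pi/2)
# held tray
st=monitor.read_state()
m2=masks(p)['tray'].copy();m2[:94]=0;m2[345:]=0;m2[:,:185]=0;m2[:,365:]=0
```

```text
[ 0.51068377 -0.01849167  1.14481924] 0.9373355656541498
shift [ 1.448e-01 -1.000e-04  1.412e-01] turn 0.002 rows 3.2 yaw now -0.424 q6 est 0.39 t 14.8
```

Run:
```python
import cv2; im=cv2.imread('pics/w6.png')[0:140,200:360]; cv2.imwrite('pics/w6c.png',cv2.resize(im,None,fx=3,fy=3))
```

```text
(no output)
```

View pics/w6c.png

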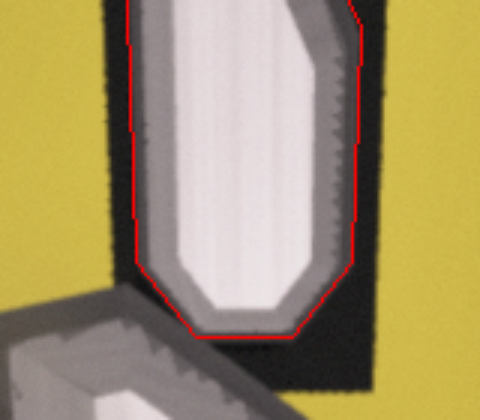

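The refitted outline matches the nest rim closely, at (0.511, -0.019, yaw 1.145). I'll go over it and lower in.

Emit:
step_arm(series=[0.05, 0, 0.02, 0, 0.1, 0, 0.05, 0.001, 0.1445, 0, 0.09, 0.002, 0.1445, 0, 0.12, 0.002, 0.1445, 0, 0.135, 0.002, 0.1445, 0, 0.148, 0.002, 0.1445, 0, 0.158, 0.002, 0.1445, 0, 0.165, 0.002])

```text
time: 15.78
tool_pos: [0.511, -0.0201, 0.0364]
tcp_rot: [2.642, 1.699, 0.001]
wrist_force: [0.0, -0.7, -1.6]
width: 0.764
grip_force: 45.0
```

Emit:
step_arm(series=[0, 0, 0.001, 0, 0, 0, 0.001, 0, 0, 0, 0.001, 0])

```text
time: 16.15
tool_pos: [0.511, -0.0197, 0.0358]
tcp_rot: [2.641, 1.7, 0.001]
wrist_force: [0.2, -0.1, -0.3]
width: 0.762
grip_force: 46.0
```

Emit:
step_arm(series=[0, 0, 0.002, 0, 0, 0, 0.003, 0, 0, 0, 0.003, 0])

```text
time: 16.52
tool_pos: [0.5112, -0.0197, 0.0353]
tcp_rot: [2.641, 1.701, -0.0]
wrist_force: [-7.1, -1.1, 20.1]
width: 0.76
grip_force: 55.3
```

Emit:
step_arm(series=[0, 0, 0, 0, 0, 0, 0, 0, 0, 0, 0, 0, 0, 0, -0.05, 0, 0, 0, -0.1, 0, 0, 0, -0.16, 0, 0, 0, -0.22, 0, 0, 0, -0.22, 0], gripper=1)

```text
time: 17.52
tool_pos: [0.5144, -0.0198, 0.2588]
tcp_rot: [2.635, 1.696, 0.015]
wrist_force: [0.1, -0.9, -0.9]
width: 0.999
grip_force: 0.0
```

Run:
```python
from h import *
p=shot('wrist'); f,s=fit(p,masks(p)['tray'],'tray',.511,-.02,.02,angs=[1.1,1.2]);print(f,s); L=[('tray',f,.02)]
f,s=fit(p,masks(p)['tray'],'tray',.7,-.026,0,angs=[1.0,1.1]);print(f,s);L.append(('tray',f,0))
plan(f[0],f[1],.10,f[2]+np.pi/2); draw(p,L,'w7.png')
```

```text
[ 0.51123572 -0.01863505  1.13547692] 0.9649452269170579
[ 0.69651664 -0.02689218  0.99216633] 0.9327277888163497
shift [0.0693 0.1696 0.1565] turn 0.152 rows 3.9 yaw now -0.427 q6 est 0.54 t 17.6
```

View pics/w7.png

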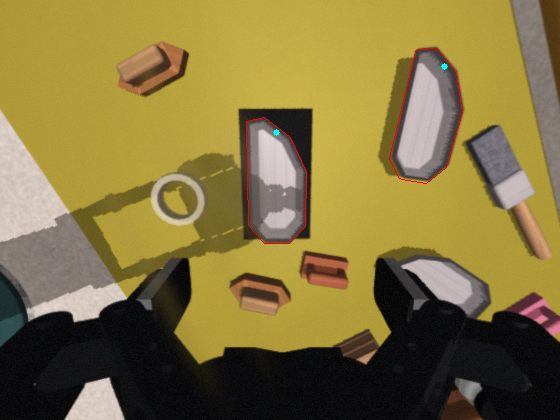

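Tray1 sits in the nest at (276,180), outline matching at +20 mm. Next is tray2 at (425,115).

Emit:
step_arm(series=[0.017, 0.042, 0.03, 0.05, 0.035, 0.085, 0.06, 0.1, 0.052, 0.128, 0.1, 0.15, 0.068, 0.169, 0.14, 0.15, 0.068, 0.169, 0.156, 0.15, 0.068, 0.169, 0.156, 0.15, 0.068, 0.169, 0.156, 0.15, 0.068, 0.169, 0.156, 0.15])

```text
time: 18.58
tool_pos: [0.6932, -0.0277, 0.099]
tcp_rot: [2.76, 1.497, 0.005]
wrist_force: [0.3, -1.1, 0.3]
width: 0.999
grip_force: 0.0
```

Run:
```python
from h import *
p=shot('wrist'); f,s=fit(p,masks(p)['tray'],'tray',.699,-.026,0,angs=[1.0,1.1]);print(f,s)
plan(f[0],f[1],.0125,f[2]+np.pi/2)
```

```text
[ 0.69896647 -0.02719224  0.9930531 ] 0.9531010945039425
shift [0.0034 0.0042 0.0865] turn 0.001 rows 1.4 yaw now -0.577 q6 est 0.54 t 18.6
```

Emit:
step_arm(series=[0.003, 0.004, 0.02, 0, 0.003, 0.004, 0.04, 0, 0.003, 0.004, 0.065, 0, 0.003, 0.004, 0.082, 0, 0.003, 0.004, 0.086, 0, 0.003, 0.004, 0.086, 0])

```text
time: 19.38
tool_pos: [0.6975, -0.0273, 0.0099]
tcp_rot: [-2.761, -1.497, 0.001]
wrist_force: [0.7, 0.2, 0.6]
width: 0.997
grip_force: 0.0
```

Emit:
step_arm(series=[0, 0, 0, 0, 0, 0, 0, 0, 0, 0, 0, 0, 0, 0, 0, 0], gripper=0, newtons=40)

```text
time: 19.88
tool_pos: [0.6989, -0.0274, 0.012]
tcp_rot: [2.76, 1.497, 0.004]
wrist_force: [-0.4, -0.2, 5.6]
width: 0.762
grip_force: 45.0
```

Run:
```python
from h import *
st=monitor.read_state();print(st['tool_pos'])
plan(.511,-.019,.2,1.145+np.pi/2)
```

```text
[ 0.69886844 -0.02738721  0.01197067]
shift [-0.0952 -0.1616 -0.1886] turn -0.151 rows 4.3 yaw now -0.577 q6 est 0.39 t 19.9
```

Emit:
step_arm(series=[0, 0, -0.03, 0, 0, 0, -0.08, 0, 0, 0, -0.13, 0, -0.02, -0.035, -0.16, -0.03, -0.04, -0.075, -0.18, -0.07, -0.065, -0.115, -0.188, -0.11, -0.095, -0.1615, -0.188, -0.15, -0.095, -0.1615, -0.188, -0.15])

```text
time: 20.88
tool_pos: [0.5045, -0.0185, 0.1959]
tcp_rot: [-2.639, -1.698, 0.008]
wrist_force: [-0.1, 0.2, -1.7]
width: 0.76
grip_force: 45.3
```

Emit:
step_arm(series=[0, 0, 0.03, 0, 0, 0, 0.06, 0, 0, 0, 0.09, 0, 0, 0, 0.1, 0, 0, 0, 0.1, 0, 0, 0, 0.1, 0])

```text
time: 21.62
tool_pos: [0.5117, -0.0189, 0.0996]
tcp_rot: [2.64, 1.7, 0.003]
wrist_force: [0.1, -0.7, -1.6]
width: 0.765
grip_force: 45.3
```

Run:
```python
from h import *
plan(.511,-.019,.055,1.145+np.pi/2)
print(monitor.read_state()['tool_pos'])
```

```text
shift [-0.0004 -0.0007  0.0446] turn -0.001 rows 0.7 yaw now -0.427 q6 est 0.39 t 21.6
[ 0.51171144 -0.01894728  0.09958753]
```

Emit:
step_arm(series=[0, -0.001, 0.01, 0, 0, -0.001, 0.02, 0, 0, -0.001, 0.03, 0, 0, -0.001, 0.037, 0, 0, -0.001, 0.042, 0, 0, -0.001, 0.046, 0, 0, -0.001, 0.046, 0])

```text
time: 22.5
tool_pos: [0.5114, -0.0189, 0.0535]
tcp_rot: [2.639, 1.699, 0.004]
wrist_force: [2.1, -1.5, 3.2]
width: 0.757
grip_force: 46.9
```

Run:
```python
from h import *
s=monitor.read_state();print(s['tool_pos'],s['wrist_force'],s['tcp_rot'])
```

```text
[ 0.51144972 -0.01886252  0.05347568] [ 2.11315916 -1.54273152  3.18578569] [2.63944361 1.6989785  0.00430428]
```

Emit:
step_arm(series=[0, 0, 0, 0, 0, 0, 0, 0, 0, 0, 0, 0, 0, 0, -0.05, 0, 0, 0, -0.1, 0, 0, 0, -0.16, 0, 0, 0, -0.18, 0, 0, 0, -0.18, 0], gripper=1)

```text
time: 23.5
tool_pos: [0.5108, -0.0184, 0.2345]
tcp_rot: [2.639, 1.699, 0.006]
wrist_force: [0.3, -0.6, -0.4]
width: 1.005
grip_force: 0.0
```

Run:
```python
from h import *
p=shot('wrist'); f,s=fit(p,masks(p)['tray'],'tray',.511,-.02,.042,angs=[1.1,1.2]);print(f,s)
plan(.6556,-.2329,.13,2.158-np.pi/2)
```

```text
[ 0.51048392 -0.01592961  1.16608722] 0.9537345385347288
shift [-0.1348  0.2218  0.1025] turn -1.014 rows 5.4 yaw now -0.427 q6 est -0.93 t 23.6
```

Emit:
step_arm(series=[-0.025, 0.04, 0.01, -0.18, -0.05, 0.08, 0.02, -0.36, -0.075, 0.125, 0.04, -0.54, -0.1, 0.165, 0.06, -0.72, -0.12, 0.2, 0.08, -0.9, -0.135, 0.222, 0.102, -1.014, -0.135, 0.222, 0.102, -1.014, -0.135, 0.222, 0.102, -1.014])

```text
time: 24.55
tool_pos: [0.6542, -0.2323, 0.1283]
tcp_rot: [-1.484, -2.765, 0.0]
wrist_force: [0.3, -0.3, -0.1]
width: 0.998
grip_force: 0.0
```

Emit:
step_arm(series=[0, 0, 0, 0, 0, 0, 0, 0])

```text
time: 24.8
tool_pos: [0.6559, -0.2326, 0.1315]
tcp_rot: [1.482, 2.768, 0.0]
wrist_force: [-0.5, 0.1, 0.1]
width: 0.999
grip_force: 0.0
```

Run:
```python
from h import *
p=shot('wrist'); f,s=fit(p,masks(p)['tray'],'tray',.656,-.23,0,angs=[2.1,2.2]);print(f,s)
plan(f[0],f[1],.0125,f[2]+np.pi/2)
```

```text
[ 0.65590083 -0.23339177  2.12041889] 0.9511600471883602
shift [-0.0004 -0.0005  0.119 ] turn 0.038 rows 1.9 yaw now 0.587 q6 est -0.89 t 24.9
```

Emit:
step_arm(series=[0, 0, 0.03, 0.038, 0, 0, 0.06, 0.038, 0, 0, 0.09, 0.038, 0, 0, 0.11, 0.038, 0, 0, 0.118, 0.038, 0, 0, 0.118, 0.038])

```text
time: 25.6
tool_pos: [0.6557, -0.2332, 0.0124]
tcp_rot: [-1.536, -2.74, 0.0]
wrist_force: [0.3, 0.6, 0.7]
width: 0.998
grip_force: 0.0
```

Emit:
step_arm(series=[0, 0, 0, 0, 0, 0, 0, 0, 0, 0, 0, 0, 0, 0, 0, 0], gripper=0, newtons=40)

```text
time: 26.1
tool_pos: [0.657, -0.2338, 0.0141]
tcp_rot: [1.535, 2.738, 0.001]
wrist_force: [-1.1, -0.5, 6.1]
width: 0.765
grip_force: 45.1
```

Run:
```python
from h import *
st=monitor.read_state();print(st['tool_pos'])
plan(.511,-.0185,.2,1.15+np.pi/2)
```

```text
[ 0.65697288 -0.23379979  0.01412328]
shift [ 0.2594 -0.0118 -0.1865] turn 0.97 rows 5.2 yaw now 0.549 q6 est 0.38 t 26.1
```

Emit:
step_arm(series=[0, 0, -0.03, 0, 0, 0, -0.08, 0, 0, 0, -0.13, 0.1, 0.05, -0.002, -0.16, 0.28, 0.1, -0.004, -0.18, 0.46, 0.15, -0.006, -0.1865, 0.64, 0.2, -0.009, -0.1865, 0.82, 0.2594, -0.012, -0.1865, 0.97])

```text
time: 27.1
tool_pos: [0.5088, -0.0172, 0.1986]
tcp_rot: [-2.642, -1.7, -0.0]
wrist_force: [-0.1, 0.8, -1.7]
width: 0.76
grip_force: 45.3
```

Emit:
step_arm(series=[0, 0, 0.02, 0, 0, 0, 0.045, 0, 0, 0, 0.07, 0, 0, 0, 0.08, 0, 0, 0, 0.08, 0, 0, 0, 0.08, 0])

```text
time: 27.85
tool_pos: [0.5108, -0.0184, 0.1198]
tcp_rot: [2.636, 1.707, 0.002]
wrist_force: [0.0, -0.2, -1.0]
width: 0.76
grip_force: 45.3
```

Run:
```python
from h import *
plan(.511,-.0185,.075,1.15+np.pi/2)
print(monitor.read_state()['tool_pos'])
```

```text
shift [-0.0001  0.0001  0.0448] turn -0.0 rows 0.7 yaw now -0.421 q6 est 0.38 t 27.9
[ 0.51084158 -0.0183627   0.11977681]
```

Emit:
step_arm(series=[0, 0, 0.01, 0, 0, 0, 0.02, 0, 0, 0, 0.03, 0, 0, 0, 0.036, 0, 0, 0, 0.041, 0, 0, 0, 0.045, 0, 0, 0, 0.045, 0])

```text
time: 28.72
tool_pos: [0.5112, -0.0185, 0.0746]
tcp_rot: [2.635, 1.707, 0.002]
wrist_force: [0.7, -1.0, 1.9]
width: 0.759
grip_force: 46.6
```

Run:
```python
from h import *
s=monitor.read_state();print(s['tool_pos'],s['wrist_force'],s['tcp_rot'])
```

```text
[ 0.51115087 -0.01850509  0.0746179 ] [ 0.65141033 -0.95077627  1.89043648] [2.63523823e+00 1.70749042e+00 2.25526136e-03]
```

Emit:
step_arm(series=[0, 0, 0, 0, 0, 0, 0, 0, 0, 0, 0, 0, 0, 0, -0.05, 0, 0, 0, -0.1, 0, 0, 0, -0.16, 0, 0, 0, -0.2, 0, 0, 0, -0.2, 0], gripper=1)

```text
time: 29.72
tool_pos: [0.5126, -0.0184, 0.2786]
tcp_rot: [2.632, 1.705, 0.011]
wrist_force: [0.4, 0.4, -0.2]
width: 0.997
grip_force: 0.0
```

Emit:
step_arm(series=[0, 0, 0, 0, 0, 0, 0, 0])

```text
time: 29.98
tool_pos: [0.5087, -0.0181, 0.2715]
tcp_rot: [-2.634, -1.707, 0.005]
wrist_force: [0.3, 0.3, 0.2]
width: 1.001
grip_force: 0.0
```

Run:
```python
from h import *
p=shot('wrist'); m=masks(p);L=[]
f,s=fit(p,m['tray'],'tray',.511,-.02,.062,angs=[1.1,1.2]);print(f,s);L.append(('tray',f,.062))
f,s=fit(p,m['stamp'],'stamp',.525,-.155,0);print('stamp',f,s);L.append(('stamp',f,0)); plan(f[0],f[1],.1,f[2]+np.pi/2)
f,s=fit(p,m['wood'],'wood',.43,-.15,0);print('wood',f,s);L.append(('wood',f,0))
f,s=fit(p,m['wood'],'wood',.433,.157,0);print('wood',f,s);L.append(('wood',f,0))
draw(p,L,'w8.png')
```

```text
[ 0.51088972 -0.01807563  1.15265187] 0.9591269841269842
stamp [ 0.51849637 -0.15539886 -0.67177321] 0.8322324966974901
shift [-0.1211  0.0656  0.1715] turn -1.32 rows 7.1 yaw now -0.421 q6 est -1.19 t 30.0
wood [ 0.42380829 -0.15303768  2.47603189] 0.7484997272231315
wood [0.41529395 0.17779558 3.1601296 ] 0.8171387594119757
```

View pics/w8.png

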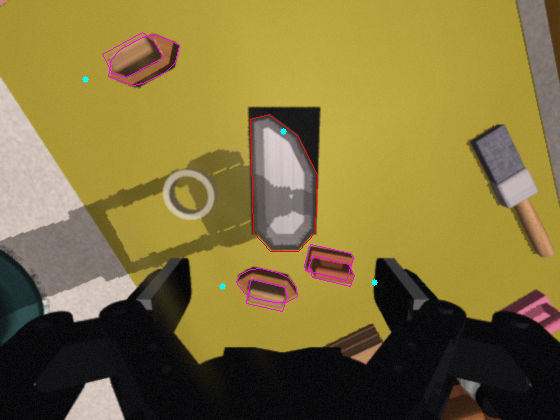

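The stack at (284,185) fits at its full height, so all three trays are home. The stamp at (330,265) and wood at (265,288) lie below it, and the other wood is at (140,58). I'll move over the stamp.

Emit:
step_arm(series=[-0.02, 0.01, 0.01, -0.18, -0.04, 0.022, 0.025, -0.36, -0.06, 0.033, 0.04, -0.54, -0.08, 0.044, 0.06, -0.72, -0.1, 0.055, 0.08, -0.9, -0.12, 0.066, 0.1, -1.08, -0.12, 0.066, 0.12, -1.26, -0.12, 0.066, 0.14, -1.32], gripper=0.6)

```text
time: 31.02
tool_pos: [0.5201, -0.1548, 0.1315]
tcp_rot: [-1.032, -2.964, -0.0]
wrist_force: [0.3, -1.2, 0.1]
width: 0.6
grip_force: 0.0
```

Emit:
step_arm(series=[0, 0, 0, 0, 0, 0, 0, 0])

```text
time: 31.28
tool_pos: [0.5212, -0.1547, 0.1337]
tcp_rot: [-1.037, -2.965, 0.0]
wrist_force: [-0.3, 0.7, 0.2]
width: 0.597
grip_force: 0.0
```

Run:
```python
from h import *
p=shot('wrist'); m=masks(p);L=[]
f,s=fit(p,m['stamp'],'stamp',.52,-.155,0);print('stamp',f,s);L.append(('stamp',f,0)); plan(f[0],f[1],.03,f[2]+np.pi/2)
f,s=fit(p,m['wood'],'wood',.43,-.15,0);print('wood',f,s);L.append(('wood',f,0))
draw(p,L,'w9.png')
```

```text
stamp [ 0.51949811 -0.15777658 -0.65223342] 0.8891063274624919
shift [-1.000e-04 -3.700e-03  1.043e-01] turn -0.02 rows 1.7 yaw now 0.898 q6 est -1.21 t 31.3
wood [ 0.42527695 -0.15159716 -0.65142999] 0.9258184832159138
```

View pics/w9.png

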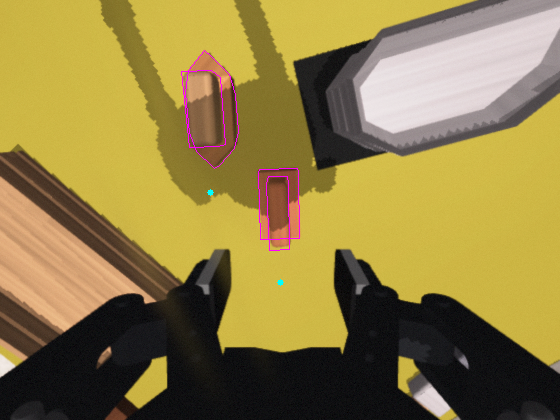

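Both outlines fit, with the stamp at (280,207) and the wood at (210,108). I'll descend on the stamp.

Emit:
step_arm(series=[0, -0.004, 0.03, -0.02, 0, -0.004, 0.06, -0.02, 0, -0.004, 0.085, -0.02, 0, -0.004, 0.1, -0.02, 0, -0.004, 0.104, -0.02, 0, -0.004, 0.104, -0.02])

```text
time: 32.08
tool_pos: [0.5194, -0.158, 0.0305]
tcp_rot: [1.005, 2.975, -0.0]
wrist_force: [-0.2, 0.0, 0.4]
width: 0.602
grip_force: 0.0
```

Emit:
step_arm(series=[0, 0, 0, 0, 0, 0, 0, 0, 0, 0, 0, 0, 0, 0, 0, 0], gripper=0, newtons=40)

```text
time: 32.58
tool_pos: [0.5195, -0.1581, 0.0307]
tcp_rot: [1.005, 2.975, 0.0]
wrist_force: [0.3, 1.3, 6.3]
width: 0.176
grip_force: 45.2
```

Run:
```python
from h import *
st=monitor.read_state();print(st['tool_pos'])
plan(.40,.351,.2,0)
```

```text
[ 0.51951109 -0.15807304  0.03069238]
shift [ 0.4036  0.3323 -0.1697] turn 0.919 rows 8.8 yaw now 0.919 q6 est 0.72 t 32.6
```

Emit:
step_arm(series=[0, 0, -0.04, 0, 0, 0, -0.1, 0, 0, 0, -0.15, 0, 0, 0, -0.17, 0, 0.04, 0.033, -0.17, 0.1, 0.08, 0.066, -0.17, 0.2, 0.12, 0.1, -0.17, 0.3, 0.16, 0.132, -0.17, 0.4])

```text
time: 33.58
tool_pos: [0.4703, 0.0455, 0.1989]
tcp_rot: [-1.582, -2.713, 0.001]
wrist_force: [0.1, 0.4, -1.6]
width: 0.174
grip_force: 44.2
```

Run:
```python
from h import *
s=monitor.read_state();print(s['width'],s['wrist_force']);plan(.40,.351,.2,0)
```

```text
0.17366624904126582 [ 0.09730235  0.37366347 -1.63591564]
shift [ 0.3005  0.0894 -0.001 ] turn 0.515 rows 5.0 yaw now 0.515 q6 est 0.72 t 33.6
```

Emit:
step_arm(series=[0.045, 0.013, 0, 0.08, 0.09, 0.027, 0, 0.16, 0.135, 0.04, 0, 0.24, 0.18, 0.054, 0, 0.32, 0.225, 0.067, 0, 0.4, 0.27, 0.08, 0, 0.48, 0.3, 0.089, 0.02, 0.515, 0.3, 0.089, 0.05, 0.515])

```text
time: 34.58
tool_pos: [0.3997, 0.3513, 0.1495]
tcp_rot: [-2.214, -2.229, -0.003]
wrist_force: [-0.2, -0.9, -2.1]
width: 0.177
grip_force: 44.1
```

Emit:
step_arm(series=[0, 0, 0.02, 0, 0, 0, 0.03, 0, 0, 0, 0.03, 0])

```text
time: 34.95
tool_pos: [0.3993, 0.3481, 0.1187]
tcp_rot: [-2.217, -2.226, 0.004]
wrist_force: [-0.3, -0.1, -2.4]
width: 0.178
grip_force: 44.1
```

Run:
```python
from h import *
plan(.401,.351,.037,0)
```

```text
shift [0.0031 0.0018 0.0817] turn 0.004 rows 1.3 yaw now 0.004 q6 est 0.72 t 35.0
```

Emit:
step_arm(series=[0.003, 0.002, 0.03, 0, 0.003, 0.002, 0.06, 0, 0.003, 0.002, 0.073, 0, 0.003, 0.002, 0.079, 0, 0.003, 0.002, 0.081, 0, 0.003, 0.002, 0.081, 0])

```text
time: 35.7
tool_pos: [0.4028, 0.3523, 0.0397]
tcp_rot: [2.217, 2.226, 0.003]
wrist_force: [0.4, 1.3, -1.6]
width: 0.178
grip_force: 44.1
```

Emit:
step_arm(series=[0, 0, 0, 0, 0, 0, 0, 0, 0, 0, 0, 0, 0, 0, -0.05, 0, 0, 0, -0.11, 0, 0, 0, -0.16, 0, 0, 0, -0.16, 0], gripper=0.5)

```text
time: 36.58
tool_pos: [0.4051, 0.3542, 0.2049]
tcp_rot: [2.216, 2.225, 0.018]
wrist_force: [0.3, -0.2, -0.1]
width: 0.499
grip_force: 0.0
```

Run:
```python
from h import *
p=shot('wrist'); m=masks(p)
for x in (.401,.497):
  f,s=fit(p,m['stamp'],'stamp',x,.352,.006,angs=[1.57]);print('stamp',f,s)
p=shot('scene')
for r in viewer.spot_point(p,'wood1')[:5]: print(r['score'],np.round(r['point']),w(p,r['point'],0)[:2])
plan(.425,.14,.2,0)
```

```text
stamp [0.40203574 0.35254702 1.55586475] 0.8890015205271161
stamp [0.49606428 0.35279224 1.57421608] 0.86750651607298
0.85 [213. 247.] [ 0.43391574 -0.15281789]
0.71 [285. 160.] [0.41763703 0.17519226]
shift [-0.2114  0.0227 -0.0019] turn 0.004 rows 3.4 yaw now 0.004 q6 est 0.32 t 36.7
```

Emit:
step_arm(series=[-0.05, 0.005, 0, 0, -0.1, 0.01, 0.01, 0, -0.15, 0.015, 0.03, 0, -0.178, 0.018, 0.05, 0, -0.178, 0.018, 0.07, 0, -0.178, 0.018, 0.07, 0, -0.178, 0.018, 0.07, 0], gripper=0.6)

```text
time: 37.6
tool_pos: [0.4203, 0.1739, 0.1282]
tcp_rot: [-2.216, -2.226, 0.002]
wrist_force: [0.2, -0.5, 0.6]
width: 0.597
grip_force: 0.0
```

Run:
```python
from h import *
p=shot('wrist'); m=masks(p)
f,s=fit(p,m['wood'],'wood',.418,.176,0);print('wood',f,s); plan(f[0],f[1],.031,f[2]+np.pi/2);draw(p,[('wood',f,0)],'w10.png')
```

```text
wood [0.41543802 0.17793085 0.00648744] 0.9049140049140049
shift [ 0.0037 -0.0054  0.0979] turn 1.569 rows 8.4 yaw now 0.005 q6 est 1.97 t 37.6
```

View pics/w10.png

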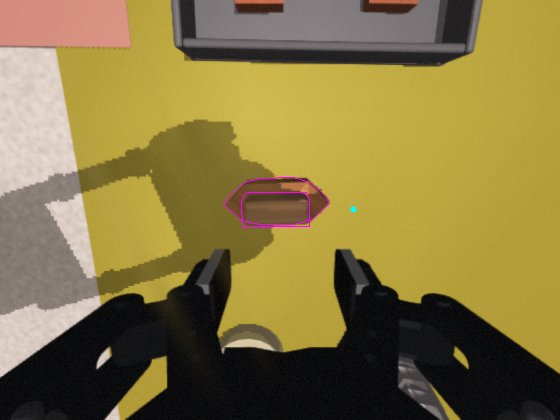

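The wood outline fits at (278,203). I'll turn the tool and descend.

Emit:
step_arm(series=[0.004, -0.005, 0, -0.18, 0.004, -0.005, 0, -0.36, 0.004, -0.005, 0, -0.54, 0.004, -0.005, 0, -0.72, 0.004, -0.005, 0, -0.9, 0.004, -0.005, 0, -1.08, 0.004, -0.005, 0.01, -1.26, 0.004, -0.005, 0.02, -1.44])

```text
time: 38.65
tool_pos: [0.4166, 0.1787, 0.1098]
tcp_rot: [0.188, 3.134, 0.002]
wrist_force: [-0.3, 0.2, 0.0]
width: 0.601
grip_force: 0.0
```

Run:
```python
from h import *
plan(.4154,.178,.031,.0065+np.pi/2)
```

```text
shift [ 0.0013 -0.0009  0.0788] turn -0.126 rows 1.3 yaw now 1.451 q6 est -1.17 t 38.6
```

Emit:
step_arm(series=[0.001, -0.001, 0.01, -0.126, 0.001, -0.001, 0.03, -0.126, 0.001, -0.001, 0.06, -0.126, 0.001, -0.001, 0.077, -0.126, 0.001, -0.001, 0.078, -0.126, 0.001, -0.001, 0.078, -0.126])

```text
time: 39.4
tool_pos: [0.4155, 0.1776, 0.0317]
tcp_rot: [0.0, 3.14, 0.001]
wrist_force: [1.2, 0.6, -0.2]
width: 0.597
grip_force: 0.0
```

Emit:
step_arm(series=[0, 0, 0, 0, 0, 0, 0, 0, 0, 0, 0, 0, 0, 0, 0, 0], gripper=0, newtons=40)

```text
time: 39.9
tool_pos: [0.4156, 0.1774, 0.0318]
tcp_rot: [0.002, 3.14, 0.001]
wrist_force: [-0.4, 0.8, 6.8]
width: 0.223
grip_force: 41.0
```

Run:
```python
from h import *
print(monitor.read_state()['tool_pos']);plan(.495,-.30,.22,0.05)
```

```text
[0.41557385 0.17735759 0.03184894]
shift [-0.0802 -0.4771 -0.1884] turn 1.52 rows 8.3 yaw now 1.57 q6 est -0.59 t 39.9
```

Emit:
step_arm(series=[0, 0, -0.05, 0, 0, 0, -0.11, 0, 0, 0, -0.16, 0.1, -0.01, -0.05, -0.188, 0.27, -0.018, -0.1, -0.188, 0.45, -0.026, -0.155, -0.188, 0.63, -0.035, -0.21, -0.188, 0.8, -0.044, -0.265, -0.188, 0.97])

```text
time: 40.9
tool_pos: [0.4581, -0.0898, 0.2185]
tcp_rot: [-1.474, -2.774, -0.0]
wrist_force: [1.4, 0.1, -0.3]
width: 0.223
grip_force: 40.1
```

Run:
```python
from h import *
s=monitor.read_state();print(s['width']);plan(.49,-.28,.22,0.05)
```

```text
0.22266325448409094
shift [-0.1755 -0.08   -0.0015] turn 0.544 rows 3.1 yaw now 0.594 q6 est -0.57 t 40.9
```

Emit:
step_arm(series=[-0.045, -0.02, 0, 0.14, -0.09, -0.04, 0, 0.28, -0.135, -0.06, 0, 0.42, -0.175, -0.08, 0, 0.544, -0.175, -0.08, 0, 0.544, -0.175, -0.08, 0, 0.544])

```text
time: 41.65
tool_pos: [0.4906, -0.2771, 0.218]
tcp_rot: [-2.157, -2.281, -0.0]
wrist_force: [-0.2, 0.8, -1.2]
width: 0.225
grip_force: 40.1
```

Run:
```python
from h import *
p=shot('side','sd1.png'); q=shot('scene','sc1.png')
a=cv2.imread('pics/sd1.png')[250:410,200:400];b=cv2.imread('pics/sc1.png')[240:400,60:260]
cv2.imwrite('pics/cr.png',np.hstack([cv2.resize(a,None,fx=2,fy=2),cv2.resize(b,None,fx=2,fy=2)]))
for pic in (p,q):
    H=cv2.cvtColor(pic['image'],cv2.COLOR_RGB2HSV).astype(int)
print([np.round(w(p,c,.045)[:2],3).tolist() for c in [(278,318),(338,278),(377,310),(314,358)]])
```

```text
[[0.343, -0.314], [0.532, -0.294], [0.552, -0.418], [0.353, -0.442]]
```

View pics/cr.png

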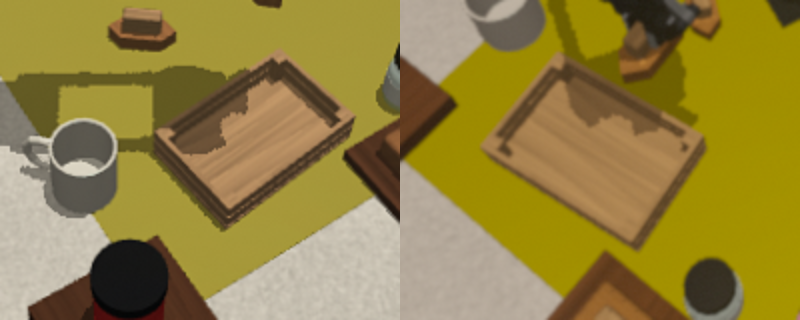

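The crop shows the crate empty, its rim corners about (277,322), (341,276), (377,309) and (311,358) in the side view and (101,313), (141,268), (212,313) and (178,360) in the scene view.

Run:
```python
from h import *
for n,c in [('side',[(276.5,322),(341,276),(377,309),(311,358)]),('scene',[(141,268.5),(212,313.5),(178.5,358),(101,313)])]:
    p=shot(n);W=np.array([w(p,q,.045)[:2] for q in c]);d=(W[1]+W[2]-W[0]-W[3])/2
    print(np.round(W,3).tolist(),W.mean(0),np.linalg.norm(d),np.arctan2(d[1],d[0]))
u=np.array([np.cos(.08),np.sin(.08)]);o=np.array([.448,-.361])
for s in (1,-1): e=o+s*.045*u;print(e);plan(*e,.04,.08)
```

```text
[[0.334, -0.321], [0.542, -0.293], [0.553, -0.416], [0.348, -0.438]] [ 0.44426166 -0.36696353] 0.20831059132944998 0.12176356407746979
[[0.356, -0.307], [0.554, -0.293], [0.559, -0.405], [0.362, -0.432]] [ 0.45781019 -0.359193  ] 0.198259862789415 0.10414004819208976
[ 0.49285608 -0.35740384]
shift [-0.081  -0.0029  0.1787] turn -0.022 rows 3.1 yaw now 0.058 q6 est -0.71 t 41.9
[ 0.40314392 -0.36459616]
shift [-0.083  -0.0929  0.1787] turn -0.022 rows 3.5 yaw now 0.058 q6 est -0.82 t 41.9
```

Emit:
step_arm(series=[-0.04, -0.001, 0.01, -0.02, -0.083, -0.003, 0.04, -0.042, -0.083, -0.003, 0.08, -0.042, -0.083, -0.003, 0.12, -0.042, -0.083, -0.003, 0.155, -0.042, -0.083, -0.003, 0.17, -0.042, -0.083, -0.003, 0.178, -0.042, -0.083, -0.003, 0.18, -0.042])

```text
time: 42.85
tool_pos: [0.4936, -0.3609, 0.0396]
tcp_rot: [2.108, 2.327, 0.0]
wrist_force: [-0.1, 0.1, -1.0]
width: 0.227
grip_force: 40.0
```

Emit:
step_arm(series=[0, 0, 0, 0])

```text
time: 42.98
tool_pos: [0.4938, -0.3613, 0.0402]
tcp_rot: [2.108, 2.326, 0.0]
wrist_force: [-0.9, 0.5, -1.1]
width: 0.223
grip_force: 40.0
```

Emit:
step_arm(series=[0, 0, 0, 0, 0, 0, 0, 0, 0, 0, 0, 0, 0, 0, -0.05, 0, 0, 0, -0.11, 0, 0, 0, -0.17, 0, 0, 0, -0.17, 0, 0, 0, -0.17, 0], gripper=0.5)

```text
time: 43.98
tool_pos: [0.4928, -0.3606, 0.2089]
tcp_rot: [2.11, 2.327, 0.0]
wrist_force: [-0.8, 0.0, -0.3]
width: 0.497
grip_force: 0.0
```

Run:
```python
from h import *
p=shot('wrist','w11.png'); m=masks(p)
f,s=fit(p,m['wood'],'wood',.425,-.151,0);print('wood',f,s); plan(f[0],f[1],.10,f[2]+np.pi/2)
```

```text
wood [ 0.425 -0.151  0.   ] 0.0
shift [ 0.2144 -0.0461  0.1078] turn -1.473 rows 7.9 yaw now 0.098 q6 est -1.91 t 44.0
```

View pics/w11.png

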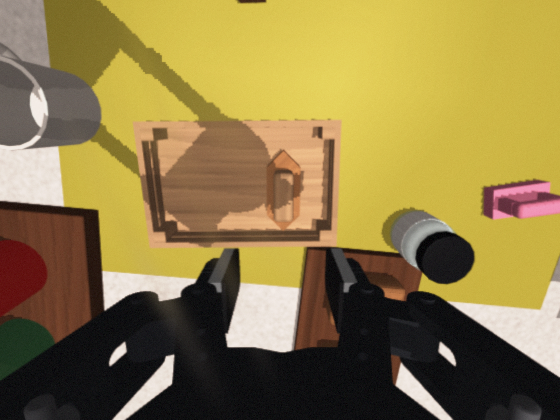

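The first block stands in the crate at (284,190). Now for the last wood block.

Run:
```python
from h import *
plan(.4253,-.1516,.13,.919)
```

```text
shift [ 0.2139 -0.0459  0.0778] turn -0.821 rows 4.4 yaw now 0.098 q6 est -1.26 t 44.0
```

Emit:
step_arm(series=[0.045, -0.01, 0, -0.17, 0.09, -0.02, 0.01, -0.34, 0.135, -0.03, 0.03, -0.51, 0.18, -0.04, 0.05, -0.68, 0.214, -0.046, 0.07, -0.821, 0.214, -0.046, 0.078, -0.821, 0.214, -0.046, 0.078, -0.821, 0.214, -0.046, 0.078, -0.821], gripper=0.6)

```text
time: 45.02
tool_pos: [0.4267, -0.1531, 0.131]
tcp_rot: [1.008, 2.975, -0.0]
wrist_force: [-0.1, 0.4, 0.6]
width: 0.603
grip_force: 0.0
```

Run:
```python
from h import *
p=shot('wrist'); m=masks(p)
f,s=fit(p,m['wood'],'wood',.425,-.151,0);print('wood',f,s); plan(f[0],f[1],.032,f[2]+np.pi/2)
```

```text
wood [ 0.42392544 -0.15165147 -0.66096557] 0.9432229334817701
shift [ 0.0035 -0.0006  0.0993] turn 0.008 rows 1.6 yaw now 0.918 q6 est -1.25 t 45.1
```

Emit:
step_arm(series=[0.003, 0, 0.03, 0.008, 0.003, 0, 0.06, 0.008, 0.003, 0, 0.085, 0.008, 0.003, 0, 0.097, 0.008, 0.003, 0, 0.099, 0.008, 0.003, 0, 0.099, 0.008])

```text
time: 45.82
tool_pos: [0.4247, -0.151, 0.0327]
tcp_rot: [1.018, 2.97, -0.0]
wrist_force: [0.4, 0.3, -1.1]
width: 0.601
grip_force: 0.0
```

Emit:
step_arm(series=[0, 0, 0, 0, 0, 0, 0, 0, 0, 0, 0, 0, 0, 0, 0, 0], gripper=0, newtons=40)

```text
time: 46.32
tool_pos: [0.4245, -0.1507, 0.0327]
tcp_rot: [1.017, 2.971, -0.0]
wrist_force: [-0.9, -0.2, 6.2]
width: 0.226
grip_force: 42.4
```

Emit:
step_arm(series=[0, 0, -0.05, 0, 0, 0, -0.1, 0, 0, 0, -0.14, 0, 0, 0, -0.14, 0, 0, 0, -0.14, 0])

```text
time: 46.95
tool_pos: [0.4229, -0.15, 0.1707]
tcp_rot: [-1.017, -2.971, -0.0]
wrist_force: [-0.5, -0.1, -0.8]
width: 0.223
grip_force: 41.5
```

Run:
```python
from h import *
plan(.410,-.367,.12,.10)
```

```text
shift [-0.1229 -0.1794  0.0506] turn 0.811 rows 4.3 yaw now 0.911 q6 est -0.83 t 47.0
```

Emit:
step_arm(series=[-0.025, -0.036, 0, 0.16, -0.05, -0.072, 0, 0.32, -0.075, -0.108, 0, 0.48, -0.1, -0.144, 0, 0.64, -0.123, -0.179, 0.02, 0.811, -0.123, -0.179, 0.04, 0.811, -0.123, -0.179, 0.05, 0.811, -0.123, -0.179, 0.05, 0.811])

```text
time: 47.95
tool_pos: [0.4099, -0.3655, 0.1193]
tcp_rot: [-2.104, -2.327, -0.0]
wrist_force: [1.4, -1.0, 0.3]
width: 0.22
grip_force: 41.5
```

Run:
```python
from h import *
plan(.410,-.366,.039,.10);s=monitor.read_state();print(s['tool_pos'],np.abs(s['joint_vel']).max())
```

```text
shift [-0.0008  0.0003  0.0803] turn 0.001 rows 1.3 yaw now 0.101 q6 est -0.83 t 48.0
[ 0.40987738 -0.3654987   0.11928592] 0.03155514469891998
```

Emit:
step_arm(series=[0, 0, 0.03, 0, 0, 0, 0.06, 0, 0, 0, 0.072, 0, 0, 0, 0.078, 0, 0, 0, 0.08, 0, 0, 0, 0.08, 0])

```text
time: 48.7
tool_pos: [0.4119, -0.3678, 0.0427]
tcp_rot: [2.106, 2.328, -0.0]
wrist_force: [0.7, -0.1, -1.6]
width: 0.222
grip_force: 41.4
```

Emit:
step_arm(series=[0, 0, 0, 0, 0, 0, 0, 0, 0, 0, 0, 0, 0, 0, -0.05, 0, 0, 0, -0.11, 0, 0, 0, -0.17, 0, 0, 0, -0.2, 0, 0, 0, -0.2, 0], gripper=0.5)

```text
time: 49.7
tool_pos: [0.4128, -0.3688, 0.2458]
tcp_rot: [2.103, 2.324, -0.0]
wrist_force: [0.2, 0.1, -0.6]
width: 0.503
grip_force: 0.0
```

Run:
```python
from h import *
p=shot('wrist','w12.png'); p=shot('side','sd2.png')
a=cv2.imread('pics/w12.png')[60:360];b=cv2.imread('pics/sd2.png')[100:400]
cv2.imwrite('pics/fin.png',cv2.resize(np.vstack([a,b]),None,fx=1,fy=1))
```

```text
(no output)
```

View pics/fin.png

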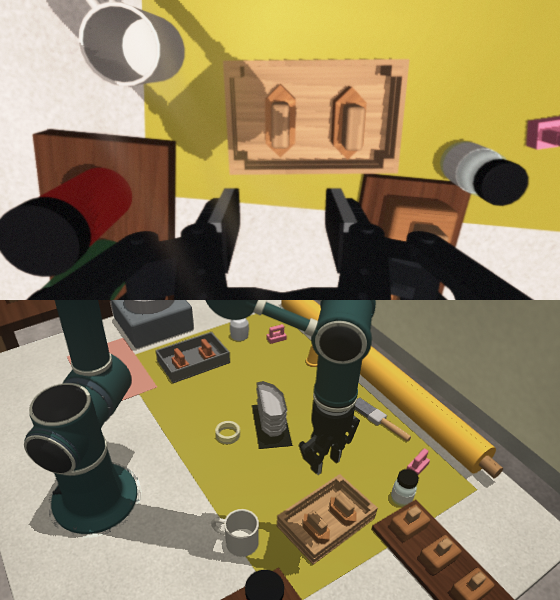

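The final view shows both blocks upright in the crate at (280,120) and (348,122), and both stamps in the tub. The tray stack sits level at (272,415), the other things look to be where they were, and no loose copper or wood pieces remain.

```bash
python3 -c "
from h import *
print(job.finish_job())"
```

```text
the job is handed in; nothing more can be done
None
```

The job is handed in: all three loose trays are nested level in the fixed one, both wooden blocks stand in the crate, and both copper stamps stand in the tub, at about 50 s of the 210 s allowed; the hand-in gave no verdict.

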